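# Bolt a swollen battery into the safety box

### The job

Put the swollen phone battery (silver, puffed up, orange sticker) into the red safety box, setting it down rather than dropping it, then close the lid and shoot the bolt fully home in its keeper. The lid stands up on its thick rubber seal, so lean on it just enough for the bolt to line up with the keeper and slide it across by feel: do not ram the bolt against the keeper or force the lid down hard. Leave the healthy battery and everything else on the bench where they are, and let go of the bolt when you are done.

Things in the scene. Friction and masses are not known exactly. Their poses are not given: they have to be found in the camera images.
- box: Red open-topped steel battery box, fixed, 150 (x) x 200 (y) x 75 (z) mm, walls 4 mm; origin under its centre, front faces -x, y to its left, z up. Inside 142 x 192 mm, floor 16 mm above the origin. Lid hinge along y at x = 75, z = 75 mm. On the front rim (x = -66) a springy black rubber seal stands 16 mm proud: it starts to yield at 5 N and takes 1.3 N more per mm.
- lid (a joint): Red steel lid, rad: 0 = hard down on the metal rim, 0.112 = resting freely on the seal, 1.57 = upright, 1.8 = open stop (leaning away from the robot). Damped hinge: past upright it stays open; once pushed down to 1.0 rad or lower it sinks shut by itself within 3 s. 155 mm from hinge to front edge, 200 mm wide, 4 mm thick, 0.45 kg.
- lid_edge (a point): Middle of the lid's front edge, 155 mm from the hinge, 2 mm above the lid's underside. Axes of the lid: shut, x runs from front to hinge, y left, z up out of its outer face. On the outer face: the bolt's base plate (36 mm wide, 132 mm from the hinge, lid y -68 to 98, 3 mm thick) and two straps over the rod, 12 mm wide, at lid y 86 and -56, tops 22 mm above the underside. Face bare at lid y below -72.
- bolt (a joint): Travel of the slide bolt, m: 0 = drawn back, 0.032 = end stop, fully shot; it moves along the lid's +y, to the keeper. Starts at 0 to 0.006. About 2.5 N of drag. A 10 mm round rod, end edge rounded 1 mm; its axis lies 13 mm above the lid's underside, 132 mm from the hinge, and goes up and down with the lid.
- knob (a point): Middle of the bolt's upright knob, a dark plain post 14 mm in diameter standing on the rod square to the lid: its top is 9 mm above this point, the upper face of the base plate 28 mm below it. Free beside it: 40 mm or more along the rod either way, wherever the bolt stands, and only flat plate across it. Axes as the lid's.
- bolt_tip (a point): Centre of the bolt's end face, 94 mm ahead (+y) of the knob's axis. Axes as the lid's. Drawn back, it stands 8 to 14 mm short of the keeper's face; fully shot, 18 mm past it.
- keeper_plate (a point): Steel keeper on the box's left wall, moving with the box: this point is the middle of the plate at box x = -56.5, y = 103 mm; z up. Above it a block 26 mm wide, with its face to the bolt at box y = 108 and a through hole along y, 16 wide, 12 high, 16 deep. Its height is set by hand in slots and is not reported: the hole's axis lies 90 to 100 mm above the bench, 3 to 12 mm below the rod's when the lid rests on its seal.
- cell: The swollen battery: silver puffed pouch with an orange sticker, loose, flat on the blue mat (4 mm thick); 62 (x) x 42 (y) mm, flanks 10 mm high, top 12.6 mm, about 55 g; a 3 mm brass strip at its +x end makes it 68 mm long. Origin in the centre of its underside, z up.
- good_cell: The healthy battery, a bystander: flat, black with a white paper label, 62 x 42 x 4.5 mm, on the mat; origin in the centre of its underside.
- phone: Bystander: black phone lying on the mat, 146 x 71 x 8 mm.
- driver: Bystander: precision screwdriver, 120 mm long, 12 mm thick, on the mat's right edge.
- tweezers: Bystander: black tweezers, 110 mm long, on the mat's right edge.
- marker: Bystander: white and black marker pen, 130 mm long, 15 mm thick, on the table beyond the box.
- dispenser: Bystander: white dispenser bottle with steel cap, 64 mm in diameter, 110 mm high, at the table's far side.
- screw_tray: Bystander: clear tray of screws, 100 x 70 x 18 mm, beyond the mat.
Not all that is in view belongs to the job. There is more than one size of the cell; the one meant has the size given above.

How it is judged:
By the outcome, as a careful person would: the job done as asked, in the order asked, and still so for the second after the job is handed in, with the robot touching nothing.
It also fails if it takes over 72 s, if anything falls off the work surface, if the arm or the gripper's body presses on something with over 40 N, if the wrist force passes 120 N, or if a joint passes its speed limit or range.

### The arm

A 6-joint arm with a two-finger parallel gripper is mounted at the origin on the work surface. World frame = base frame: x ahead of the robot, y to its left, z up, the work surface at z = 0. Lengths are in m, angles in rad, forces in N, time in s.
With the tool pointing down it reaches from about 0.35 to 0.85 m from the base axis. Payload 8.1 kg.
Tool frame: the origin (TCP) lies midway between the tips of the shut fingers; the grasp point (between the pads) lies 19 mm behind it; z points along the fingers, y is the direction in which the jaws open and shut (so a half turn about z gives the same grasp; the last joint's range is limited). The gripper opens to 93 mm and grips with 3 to 60 N. Pads are 15 mm wide; open, the fingers measure 128 mm over their backs; the gripper's body (75 mm by 188 mm) begins 65 mm behind the grasp point.
Start: joints at [1.058, 0.13, 1.488, -0, 1.523, -0.085], TCP at [0.249, 0.546, 0.219] pointing down, gripper open.
Joint ranges: [-2.96, 2.96], [-0.89, 2.26], [0.02, 2.5], [-1.34, 4.48], [0, 2.73], [-2.66, 2.66]. Speed limits (rad/s): [2.39, 2.39, 2.79, 3.14, 3.14, 3.14].

### API

Orientations are given as a rotation vector (axis times angle).
In Python, from plant import monitor, eyes, ticket gives the robot as it stands.
- The arm moves only by the tool send_rows, never from a script. Its argument "motion" is a list of rows, each a list of 2 entries, a list of its own where there are three numbers: the shift along the tool's x, y, z in m, then the turn about the tool's z in degrees. In form: [[[dx, dy, dz], twist], ...]. A call has 1 to 12 rows; each row is the pose to reach, as a shift and turn from the pose commanded when the call began, along the tool's axes at that moment; what a row does not reach only later rows make up. A row lasts 1/8 s, in which the tool goes at most 62.5 mm and 10.7 degrees, less where a joint would pass 70% of its speed; a pose out of reach is approached as far as the arm can. A call with a gripper value outside its range is refused whole. "jaw" is the finger opening in m, from 0 to 0.093, set as the call begins (left out, the last holds). The fingers move at their own pace and stop on an object; "squeeze" is the grip in N (left out, the last holds). Time passes only in rows, so rows that repeat a pose let the fingers close. It gives the time, the measured TCP pose, the force and the opening at its end, in the units of the state.
- monitor.read_state(): the state, without advancing time (a new reading comes with each control period).
- eyes.read_camera(name): name is "scene" or "top"; returns the picture (480x640x3 uint8, red, green, blue); there is no depth.
- eyes.camera_model(name): a dict with "mtx" (3x3 intrinsics, pixels), "cam_to_world" (4x4, takes a point from camera to world coordinates). Camera axes: x right, y down, z forward; pixel columns grow to the right and rows downward; lengths in m; the calibration is good to about 2 mm. A picture is of the moment at which its call begins. camera_model takes no time and is no camera call.
- ticket.close_job(): hands the job in, once; it reports no verdict.
The state is a dict: "t": time; "q": joint angles; "dq": joint speeds; "joint_torque": joint torques, N m; "tool_pos": TCP position; "orientation": TCP orientation; "force": force on the tool from outside, world axes, zero at the start; "wrist_torque": the same for the moment, N m; "opening": finger opening in m.
Only numpy, scipy, OpenCV 4.12 (cv2) and the standard library are available. Lean on these libraries where they do the work, as an engineer would, in place of code of your own. Each camera call takes 0.05 s, during which the arm holds its last target.

## Working session

There is one attempt and no reset: what is moved stays moved. The work goes in short steps, Python scripts to look and compute and a tool call to move; the robot and the scene stay as the last step left them, time stands still between calls to the robot, and variables do not carry over. Pictures are saved under pics/ and viewed, and the job is handed in when it is done.

Besides the shell and the picture viewer there is one more tool, called after "Emit:" as name(argument=value, ...) on one line, values as JSON. send_rows: Moves the arm, as the interface text tells. Its arguments: {"type":"object","properties":{"motion":{"type":"array","items":{"type":"array"}},"jaw":{"type":"number"},"squeeze":{"type":"number"}},"required":["motion"]}

```bash
ls; mkdir -p pics
python3 - <<'E'
from plant import monitor, eyes
import cv2
s=monitor.read_state(); print(s)
for n in("scene","top"):
    im=eyes.read_camera(n); cv2.imwrite(f"pics/{n}0.png",im[:,:,::-1]); m=eyes.camera_model(n); print(n,m)
E
```

```text
pics
{'t': 0.0, 'q': array([ 1.05762650e+00,  1.31136939e-01,  1.48929372e+00,  1.68142846e-05,
        1.52304863e+00, -8.53953594e-02]), 'dq': array([-1.03232887e-04, -1.66333576e-03,  8.87056051e-06,  1.08061531e-03,
       -8.84045937e-04,  1.55906518e-03]), 'joint_torque': array([-2.26216325e-03, -5.59841931e+01, -4.91751981e+01,  7.64779304e-02,
        3.58786946e-02, -1.66755781e-04]), 'tool_pos': array([0.24858647, 0.54542791, 0.21759403]), 'orientation': array([-6.66714437e-01, -3.06944503e+00,  2.82349709e-03]), 'force': array([ 0.26847126, -0.51677516,  0.23267483]), 'wrist_torque': array([-0.06608478, -0.0790189 ,  0.03927345]), 'opening': 0.09311109017914897}
scene {'mtx': array([[519.29116126,   0.        , 321.12660386],
       [  0.        , 519.29116126, 239.04800073],
       [  0.        ,   0.        ,   1.        ]]), 'cam_to_world': array([[-0.61865664,  0.47584162, -0.62517095,  1.215172  ],
       [ 0.78564405,  0.36938554, -0.49630409,  0.42555929],
       [-0.00523303, -0.79820366, -0.60236495,  0.74942597],
       [ 0.        ,  0.        ,  0.        ,  1.        ]])}
top {'mtx': array([[551.60014815,   0.        , 326.46068543],
       [  0.        , 551.60014815, 233.28884775],
       [  0.        ,   0.        ,   1.        ]]), 'cam_to_world': array([[-0.0245393 , -0.99077444,  0.13328105,  0.39351175],
       [-0.99917557,  0.02862069,  0.02879314, -0.11796534],
       [-0.03234211, -0.13246461, -0.99065994,  1.16045032],
       [ 0.        ,  0.        ,  0.        ,  1.        ]])}
```

View pics/scene0.png

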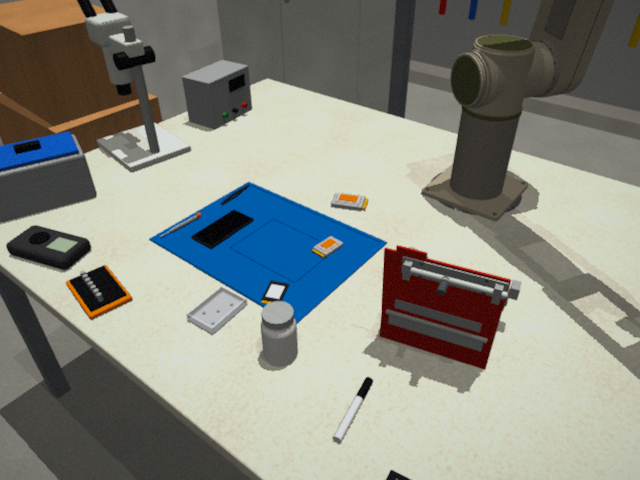

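View pics/top0.png

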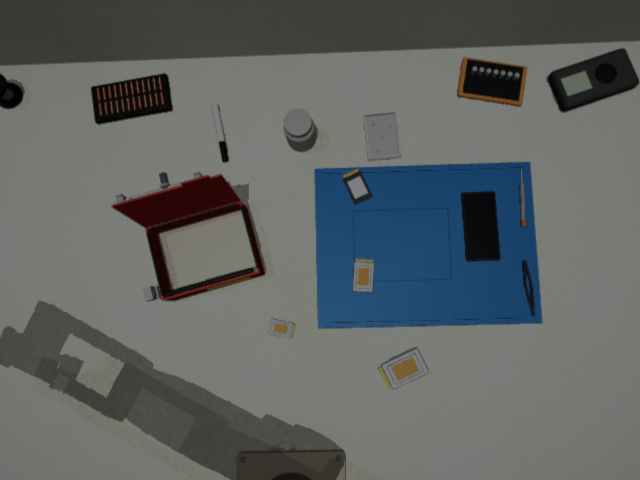

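The pictures show three silver/orange cells: (363,275) on the mat, (281,328) small and off the mat, and (404,369) large and off the mat. The box is at about (205,250), with the keeper at (151,294) and the open lid at (180,205). Next I measure them.

```bash
cat > h.py <<'E'
import numpy as np, cv2
from plant import monitor, eyes
from scipy.spatial.transform import Rotation as R
def ray(n,px):
    m=eyes.camera_model(n);K=m["mtx"];T=m["cam_to_world"]
    px=np.atleast_2d(np.asarray(px,float))
    d=np.c_[(px-K[[0,1],2])/K[0,0],np.ones(len(px))]@T[:3,:3].T
    return T[:3,3],d
def onz(n,px,z):
    o,d=ray(n,px); return o+d*((z-o[2])/d[:,2])[:,None]
def proj(n,P):
    m=eyes.camera_model(n);K=m["mtx"];T=m["cam_to_world"]
    p=(np.atleast_2d(P)-T[:3,3])@T[:3,:3]
    return p[:,:2]/p[:,2:]*K[0,0]+K[[0,1],2]
def tri(a,b):
    o1,d1=ray("scene",a);o2,d2=ray("top",b);d1=d1[0];d2=d2[0]
    s=np.linalg.lstsq(np.c_[d1,-d2],o2-o1,rcond=None)[0]
    p,q=o1+s[0]*d1,o2+s[1]*d2
    return (p+q)/2,np.linalg.norm(p-q)
def pose():
    s=monitor.read_state();return s["tool_pos"],R.from_rotvec(s["orientation"]).as_matrix(),s
E
python3 - <<'E'
from h import *
im=cv2.imread("pics/top0.png")
def rep(c,mask,z,off=0):
    cs,_=cv2.findContours(mask,cv2.RETR_EXTERNAL,cv2.CHAIN_APPROX_NONE)
    for k in cs:
        if cv2.contourArea(k)<100: continue
        P=onz("top",k.reshape(-1,2),z)
        r=cv2.minAreaRect((P[:,:2]*1000).astype(np.float32)); print(c,cv2.boundingRect(k),r)
hsv=cv2.cvtColor(im,cv2.COLOR_BGR2HSV)
# on mat: non-blue within window
w=np.zeros(im.shape[:2],np.uint8);w[255:296,345:383]=1
blue=cv2.inRange(hsv,(95,120,30),(125,255,255))
rep("mat",((blue==0)&(w>0)).astype(np.uint8),0.013)
o=cv2.inRange(hsv,(8,110,60),(24,255,255))
rep("or",o,0.016)
for n,x,y,w_,h_ in(("a",340,250,50,50),("b",256,305,50,50),("c",370,335,70,70)):
    pass
t=np.hstack([cv2.resize(im[y-32:y+32,x-32:x+32],(260,260),interpolation=cv2.INTER_NEAREST) for x,y in((363,275),(281,328),(404,369))])
cv2.imwrite("pics/cand.png",t)
cv2.imwrite("pics/box.png",cv2.resize(im[160:310,100:280],None,fx=4,fy=4,interpolation=cv2.INTER_CUBIC))
s=cv2.imread("pics/scene0.png")
cv2.imwrite("pics/boxs.png",cv2.resize(s[235:370,365:530],None,fx=4.4,fy=4.4,interpolation=cv2.INTER_CUBIC))
E
```

```text
mat (352, 258, 22, 35) ((458.70867919921875, -158.25857543945312), (42.736454010009766, 69.80941009521484), 84.86680603027344)
or (392, 358, 27, 22) ((267.2148742675781, -236.6703643798828), (27.217317581176758, 46.1567268371582), 24.648717880249023)
or (358, 268, 11, 17) ((456.17376708984375, -158.0963897705078), (20.655467987060547, 33.12154769897461), 88.02237701416016)
or (458, 57, 69, 49) ((867.8626708984375, -448.4215087890625), (138.89443969726562, 89.85209655761719), 78.5440444946289)
```

View pics/cand.png

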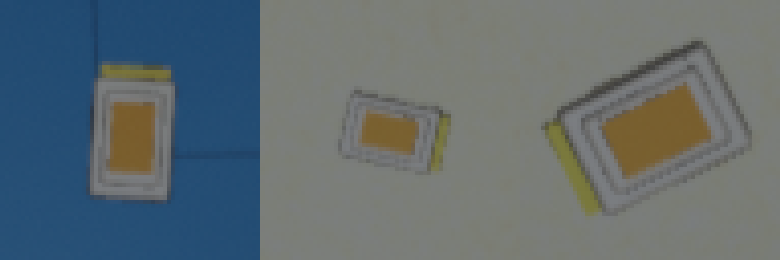

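View pics/box.png

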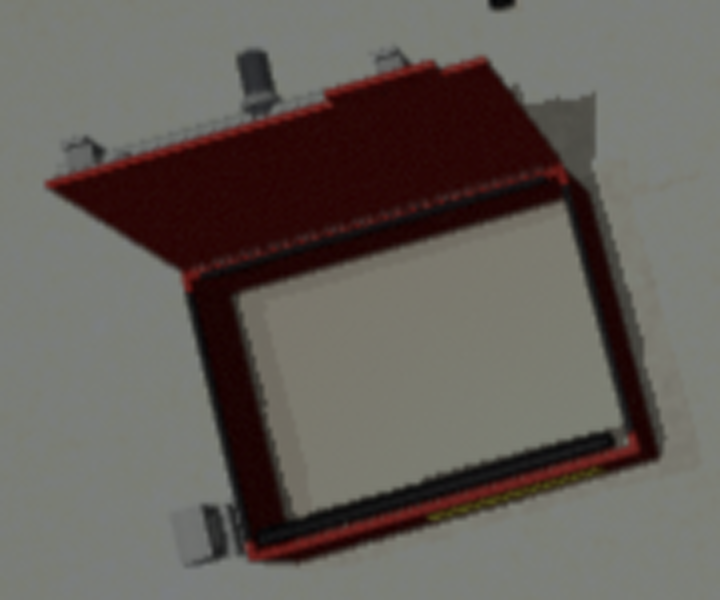

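View pics/boxs.png

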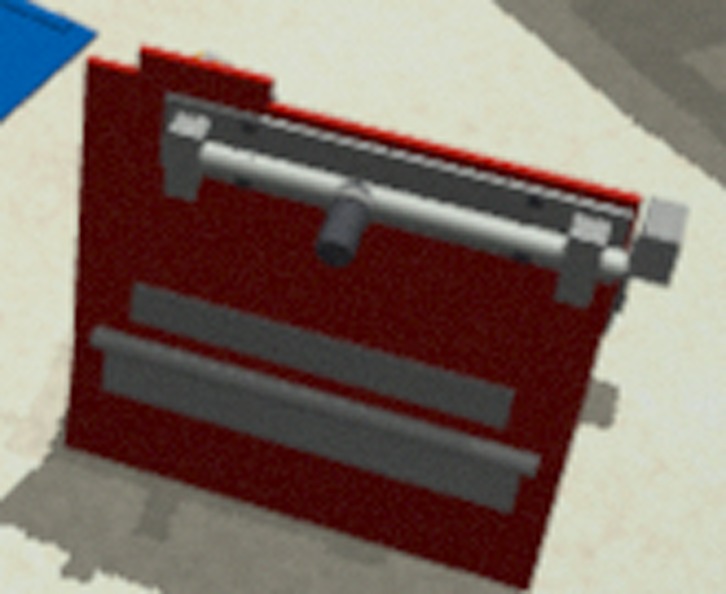

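The three candidates, in top-camera pixels:
- **(363,275):** on the mat, about 43 x 69.8 mm.
- **(281,328):** smaller, off the mat.
- **(404,369):** larger, off the mat.

The first one fits the given 42 x 68 mm lying on the mat, and the crop confirms silver with an orange sticker. Its brass strip points to +x (up). In the box crop, the rim corners are at about FL (162,298), FR (259,272), BL (147,231) and BR (240,203).

Run:
```python
from h import *
np.set_printoptions(precision=4,suppress=True)
c=np.array([[250,553],[635,450],[187,283],[562,172]])/4+[100,160]-.4
P=onz("top",c,0.075); print(P[:,:2])
FL,FR,BL,BR=P
print("dims",np.linalg.norm(FL-FR),np.linalg.norm(BL-BR),np.linalg.norm(FL-BL),np.linalg.norm(FR-BR))
for a,b in((FL,FR),(BL,BR)): v=a-b; print("y axis yaw",np.degrees(np.arctan2(-v[0],v[1])))
for a,b in((FL,BL),(FR,BR)): v=b-a; print("x axis yaw",np.degrees(np.arctan2(v[1],v[0])))
C=P.mean(0);print("C",C)
# keeper block: top pixel centre
im=cv2.imread("pics/top0.png")
# knob: scene tip px vs top tip
s=np.array([[338,250]])/4.4+[365,235]-.4; t=np.array([[253,58]])/4+[100,160]-.4
print("knob top approx",tri(s[0],t[0]))
s=np.array([[360,197]])/4.4+[365,235]-.4; t=np.array([[260,104]])/4+[100,160]-.4
print("knob base approx",tri(s[0],t[0]))
```

```text
[[0.4203 0.2413]
 [0.4661 0.0501]
 [0.556  0.2754]
 [0.6068 0.0858]]
dims 0.1966667116598681 0.19627021003097803 0.13981994217272053 0.1452014979065512
y axis yaw 13.453053147264848
y axis yaw 15.0226642301632
x axis yaw 14.083487702007217
x axis yaw 14.245652151425041
C [0.5123 0.1631 0.075 ]
knob top approx (array([0.6381, 0.2026, 0.2009]), np.float64(0.0019888093356818736))
knob base approx (array([0.6152, 0.1977, 0.2069]), np.float64(0.0031887100110415205))
```

```bash
cat >> h.py <<'E'
def go(target,yaw_y=None):
    """shift/twist in present tool axes to bring TCP to target with tool y at yaw_y deg"""
    p,M,s=pose(); sh=M.T@(np.asarray(target)-p)
    y=np.degrees(np.arctan2(M[1,1],M[0,1])); tw=0
    if yaw_y is not None:
        d=(yaw_y-y+90)%180-90; tw=-d
    print("pos",p.round(4),"yaw_y",round(y,2),"F",s["force"].round(2),"open",round(s["opening"],4),"t",s["t"])
    print("shift mm",(sh*1000).round(1),"twist",round(tw,2))
E
python3 - <<'E'
from h import *
im=cv2.imread("pics/top0.png");hsv=cv2.cvtColor(im,cv2.COLOR_BGR2HSV)
w=np.zeros(im.shape[:2],np.uint8);w[255:296,345:383]=1
m=((cv2.inRange(hsv,(95,120,30),(125,255,255))==0)&(w>0))
L=[];Rr=[]
for r in range(266,289):
    c=np.where(m[r])[0]; 
    if len(c)>15: L.append((c[0]-.5,r));Rr.append((c[-1]+.5,r))
for e in(L,Rr):
    P=onz("top",e,0.014)*1000; k=np.polyfit(P[:,0],P[:,1],1); print("yaw",np.degrees(np.arctan(k[0])),"y at x=456:",np.polyval(k,456))
v=m.sum(1);print([(r,int(v[r])) for r in range(255,296) if v[r]])
o=cv2.inRange(hsv,(8,110,60),(24,255,255))*w
q=cv2.minAreaRect(np.argwhere(o)[:,::-1].astype(np.float32));print(q, onz("top",[q[0]],.0166))
go([0.456,-0.158,0.15],86)
E
```

```text
yaw -5.155712853795079 y at x=456: -136.48909061120503
yaw -5.205433400956866 y at x=456: -179.38212209183175
[(258, 7), (259, 18), (260, 18), (261, 18), (262, 20), (263, 20), (264, 20), (265, 20), (266, 20), (267, 20), (268, 20), (269, 21), (270, 21), (271, 21), (272, 21), (273, 21), (274, 21), (275, 21), (276, 21), (277, 21), (278, 21), (279, 21), (280, 21), (281, 21), (282, 20), (283, 20), (284, 20), (285, 20), (286, 21), (287, 21), (288, 21), (289, 21), (290, 20), (291, 19), (292, 6)]
((363.0, 276.0), (16.0, 10.0), 90.0) [[ 0.4561615  -0.15808155  0.0166    ]]
pos [0.2487 0.5455 0.2177] yaw_y 65.49 F [ 1.19  0.51 -0.35] open 0.0934 t 0.1
shift mm [-480.5 -554.    68.6] twist -20.51
```

Emit:
send_rows(motion=[[[-0.02,-0.023,0.003],-1],[[-0.06,-0.069,0.009],-3],[[-0.105,-0.121,0.015],-5],[[-0.15,-0.173,0.021],-7],[[-0.195,-0.225,0.028],-9],[[-0.24,-0.277,0.034],-11],[[-0.285,-0.329,0.041],-13],[[-0.33,-0.381,0.047],-15],[[-0.375,-0.433,0.053],-17],[[-0.42,-0.485,0.06],-18],[[-0.46,-0.53,0.066],-19],[[-0.4805,-0.554,0.0685],-19.3]], jaw=0.07, squeeze=8)

```text
t: 1.6
tool_pos: [0.4508, -0.1408, 0.1516]
orientation: [0.143, 3.138, 0.0]
force: [1.5, 0.4, -0.5]
opening: 0.0699
```

Run:
```python
from h import *
go([0.456,-0.158,0.0065],84.8)
im=eyes.read_camera("top")[:,:,::-1]; cv2.imwrite("pics/t1.png",im)
cv2.imwrite("pics/t1c.png",cv2.resize(im[150:340,100:440],(800,447)))
```

```text
pos [ 0.4508 -0.1408  0.1516] yaw_y 84.78 F [ 1.45  0.35 -0.46] open 0.0699 t 1.6
shift mm [ -6.7 -16.6 145.1] twist -0.02
```

View pics/t1c.png

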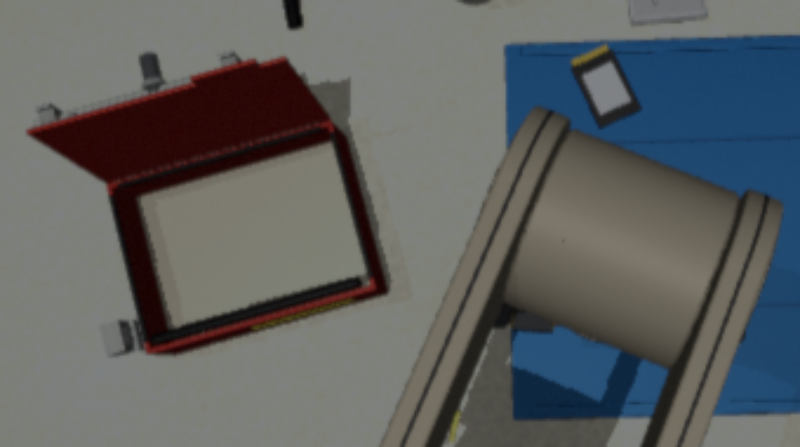

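The arm hides the cell from above, and the box is unobstructed. I let the arm settle next.

Emit:
send_rows(motion=[[[0,0,0.02],0],[[0,0,0.06],0],[[0,0,0.09],0],[[0,0,0.1],0],[[0,0,0.1],0]])

```text
t: 2.28
tool_pos: [0.4503, -0.1385, 0.0517]
orientation: [-0.143, -3.137, -0.001]
force: [0.8, -0.8, 0.6]
opening: 0.0697
```

Run:
```python
from h import *
go([0.456,-0.158,0.0065],84.8)
im=eyes.read_camera("scene")[:,:,::-1]; cv2.imwrite("pics/s1.png",im)
cv2.imwrite("pics/s1c.png",cv2.resize(im[170:290,240:420],(780,520)))
```

```text
pos [ 0.4503 -0.1385  0.0517] yaw_y 84.8 F [ 0.84 -0.76  0.57] open 0.0697 t 2.275
shift mm [ -7.5 -19.   45.2] twist -0.0
```

View pics/s1c.png

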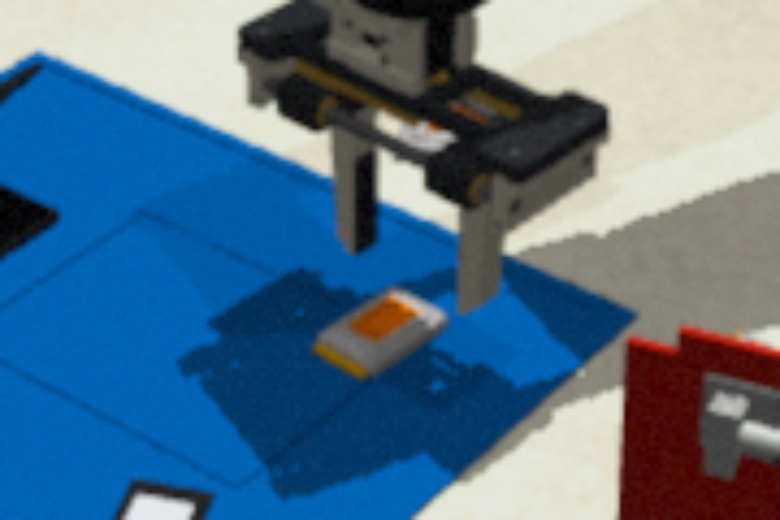

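The scene view shows the target cell at crop (380,330), with the fingers above it and about 19 mm off sideways because the last move ran out of rows. I correct the offset, then descend.

Emit:
send_rows(motion=[[[-0.004,-0.01,0],0],[[-0.0075,-0.019,0],0],[[-0.0075,-0.019,0.01],0],[[-0.0075,-0.019,0.025],0],[[-0.0075,-0.019,0.037],0],[[-0.0075,-0.019,0.043],0],[[-0.0075,-0.019,0.045],0],[[-0.0075,-0.019,0.045],0]])

```text
t: 3.32
tool_pos: [0.4566, -0.1583, 0.007]
orientation: [0.143, 3.138, -0.0]
force: [0.2, -0.1, 0.2]
opening: 0.0701
```

Run:
```python
from h import *
go([0.456,-0.158,0.0065],84.8)
im=eyes.read_camera("scene")[:,:,::-1]; cv2.imwrite("pics/s2.png",im)
cv2.imwrite("pics/s2c.png",cv2.resize(im[170:290,240:420],(780,520)))
```

```text
pos [ 0.4566 -0.1583  0.007 ] yaw_y 84.8 F [ 0.24 -0.06  0.17] open 0.0701 t 3.325
shift mm [0.6 0.2 0.5] twist -0.0
```

View pics/s2c.png

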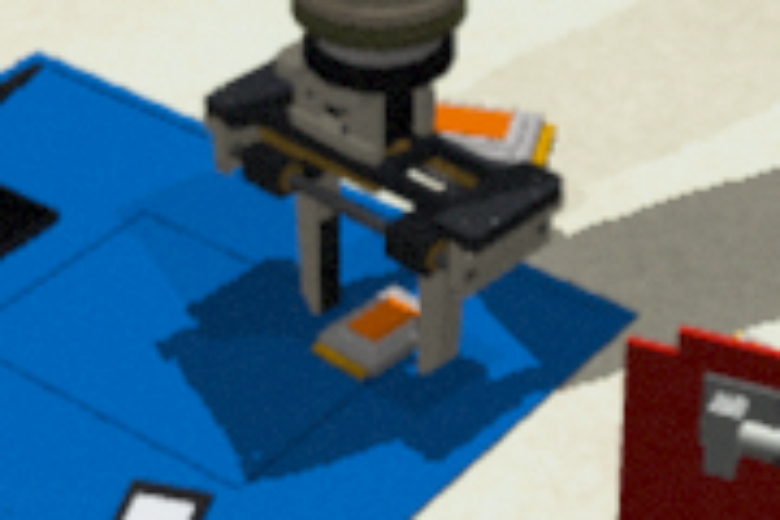

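The fingers straddle the cell on both sides, so I close gently.

Emit:
send_rows(motion=[[[0,0,0],0],[[0,0,0],0],[[0,0,0],0],[[0,0,0],0],[[0,0,0],0],[[0,0,0],0]], jaw=0.036, squeeze=7)

```text
t: 4.12
tool_pos: [0.4566, -0.1583, 0.0071]
orientation: [0.143, 3.138, -0.0]
force: [-0.0, 0.1, 1.7]
opening: 0.042
```

Emit:
send_rows(motion=[[[0,0,-0.01],0],[[0,0,-0.03],0],[[0,0,-0.06],0],[[0,0,-0.1],0],[[0,0,-0.14],0],[[0,0,-0.16],0],[[0,0,-0.165],0],[[0,0,-0.165],0]])

```text
t: 5.12
tool_pos: [0.4563, -0.1582, 0.1716]
orientation: [-0.143, -3.138, -0.0]
force: [-0.3, 1.0, -0.7]
opening: 0.0419
```

Run:
```python
from h import *
y=14.2
a=np.radians(y);C=np.array([.5125,.1632]);X=np.array([np.cos(a),np.sin(a)])
print(C-0.008*X)
go(np.r_[C-0.008*X,0.172],90+y)
im=eyes.read_camera("scene")[:,:,::-1]; cv2.imwrite("pics/s3.png",im)
cv2.imwrite("pics/s3c.png",cv2.resize(im[110:290,200:470],(780,520)))
```

```text
[0.50474444 0.16123754]
pos [ 0.4563 -0.1582  0.1716] yaw_y 84.79 F [-0.31  0.96 -0.69] open 0.0419 t 5.125
shift mm [-1.920e+01  3.225e+02 -3.000e-01] twist -19.41
```

View pics/s3c.png

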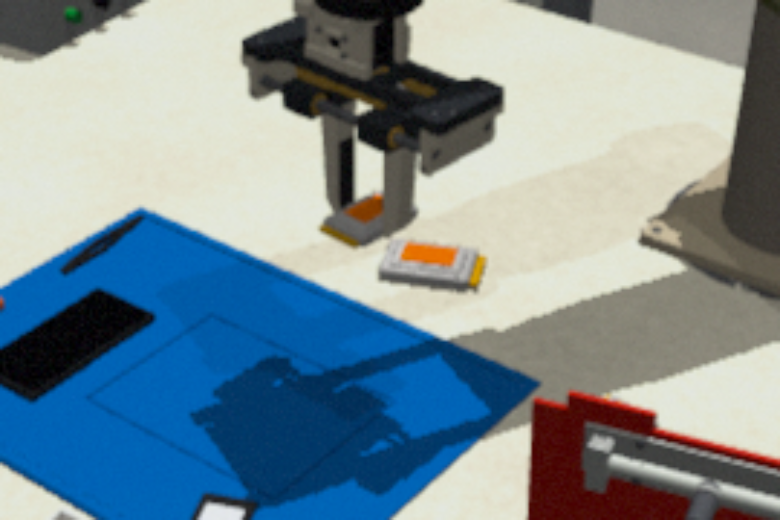

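The cell is held (opening 41.9 mm) and lifted off the mat. Next I carry it over the box.

Emit:
send_rows(motion=[[[-0.001,0.02,0],-1],[[-0.003,0.05,0],-3],[[-0.005,0.085,0],-5],[[-0.007,0.12,0],-7],[[-0.01,0.16,0],-10],[[-0.012,0.2,0],-12],[[-0.014,0.24,0],-14],[[-0.017,0.28,0],-17],[[-0.019,0.31,0],-19],[[-0.019,0.3225,0],-19.4],[[-0.019,0.3225,0],-19.4],[[-0.019,0.3225,0],-19.4]])

```text
t: 6.68
tool_pos: [0.5044, 0.1601, 0.1715]
orientation: [0.386, -3.117, 0.001]
force: [-0.2, -0.4, 0.3]
opening: 0.0416
```

Run:
```python
from h import *
go([.5047,.1612,0.022],104.2)
im=eyes.read_camera("scene")[:,:,::-1]; cv2.imwrite("pics/s4.png",im)
cv2.imwrite("pics/s4c.png",cv2.resize(im[130:380,340:620],(672,600)))
im=eyes.read_camera("top")[:,:,::-1]; cv2.imwrite("pics/t4.png",im)
cv2.imwrite("pics/t4c.png",cv2.resize(im[150:340,100:440],(800,447)))
```

```text
pos [0.5044 0.1601 0.1715] yaw_y 104.12 F [-0.22 -0.42  0.28] open 0.0416 t 6.675
shift mm [ -0.7   1.1 149.5] twist -0.08
```

View pics/s4c.png

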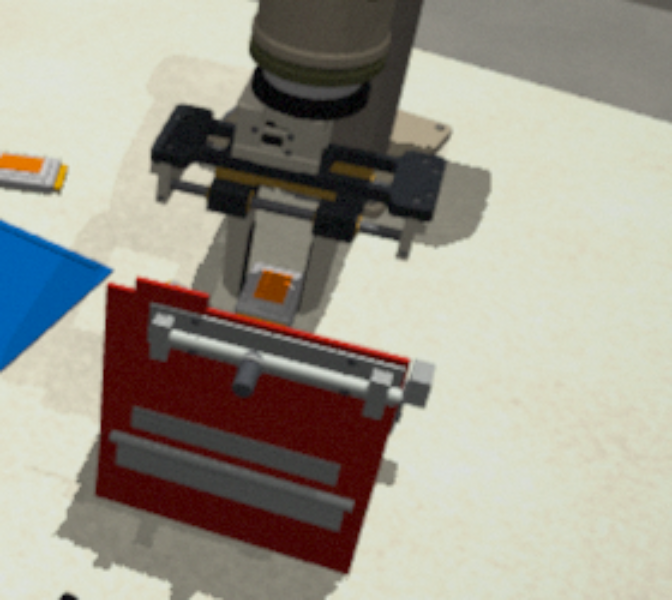

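View pics/t4c.png

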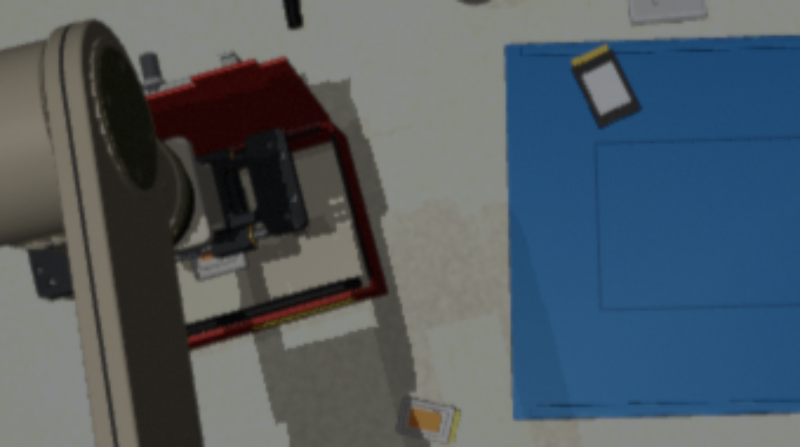

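The cell is still held over the middle of the open box and the gripper is clear of the lid. I lower it, slowing near the floor (contact is expected at TCP z ≈ 0.019).

Emit:
send_rows(motion=[[[0,0.001,0.015],0],[[0,0.001,0.045],0],[[0,0.001,0.085],0],[[0,0.001,0.115],0],[[0,0.001,0.135],0],[[0,0.001,0.145],0],[[0,0.001,0.148],0],[[0,0.001,0.148],0]])

```text
t: 7.78
tool_pos: [0.5049, 0.1621, 0.0244]
orientation: [-0.388, 3.117, 0.0]
force: [0.4, 0.5, -0.6]
opening: 0.0418
```

Emit:
send_rows(motion=[[[0,0,0.001],0],[[0,0,0.002],0],[[0,0,0.003],0],[[0,0,0.003],0]])

```text
t: 8.28
tool_pos: [0.5044, 0.1621, 0.0209]
orientation: [0.388, -3.117, 0.0]
force: [0.5, -0.4, -0.4]
opening: 0.0421
```

Emit:
send_rows(motion=[[[0,0,0.001],0],[[0,0,0.0015],0],[[0,0,0.0015],0]])

```text
t: 8.65
tool_pos: [0.5044, 0.1621, 0.0193]
orientation: [0.388, -3.117, 0.0]
force: [-0.7, -0.2, -1.1]
opening: 0.0423
```

Emit:
send_rows(motion=[[[0,0,0.0005],0],[[0,0,0.001],0],[[0,0,0.001],0]])

```text
t: 9.02
tool_pos: [0.5045, 0.1621, 0.0191]
orientation: [0.388, -3.118, 0.0]
force: [-3.5, -0.7, 6.6]
opening: 0.0421
```

There is 6.6 N upward, so the cell is on the floor. I release and rise.

Emit:
send_rows(motion=[[[0,0,-0.0005],0],[[0,0,-0.0005],0],[[0,0,-0.0005],0],[[0,0,-0.0005],0]], jaw=0.06)

```text
t: 9.52
tool_pos: [0.5043, 0.1621, 0.0188]
orientation: [0.388, -3.117, 0.0]
force: [-1.3, -0.2, -1.1]
opening: 0.0595
```

Emit:
send_rows(motion=[[[0,0,-0.01],0],[[0,0,-0.03],0],[[0,0,-0.07],0],[[0,0,-0.13],0],[[0,0,-0.19],0],[[0,0,-0.24],0],[[0,0,-0.27],0],[[0,0,-0.28],0],[[0,0,-0.28],0]])

```text
t: 10.65
tool_pos: [0.5045, 0.1621, 0.2989]
orientation: [-0.388, 3.117, 0.0]
force: [-1.0, -0.6, -0.1]
opening: 0.06
```

Run:
```python
from h import *
go([.5047,.1612,0.30],104.2)
im=eyes.read_camera("scene")[:,:,::-1]; cv2.imwrite("pics/s5.png",im)
cv2.imwrite("pics/s5c.png",cv2.resize(im[50:380,270:630],(654,600)))
im=eyes.read_camera("top")[:,:,::-1]; cv2.imwrite("pics/t5.png",im)
cv2.imwrite("pics/t5c.png",cv2.resize(im[150:340,100:440],(800,447)))
```

```text
pos [0.5045 0.1621 0.2989] yaw_y 104.19 F [-1.   -0.57 -0.14] open 0.06 t 10.65
shift mm [ 0.  -1.  -1.1] twist -0.01
```

View pics/s5c.png

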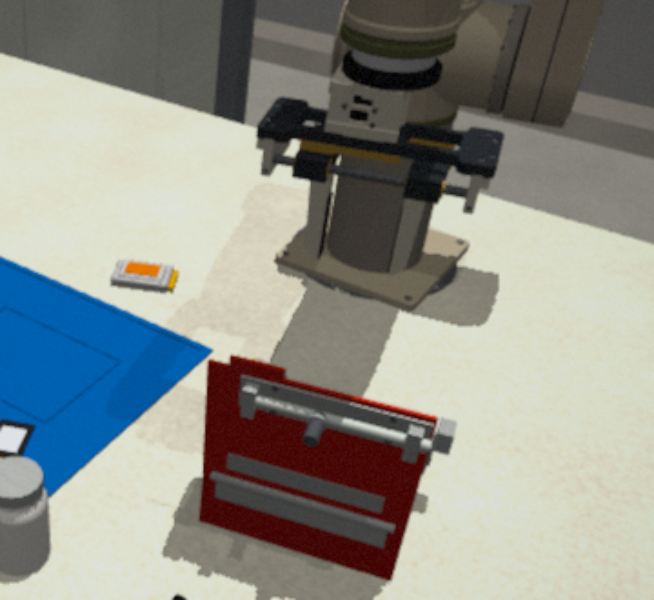

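View pics/t5c.png

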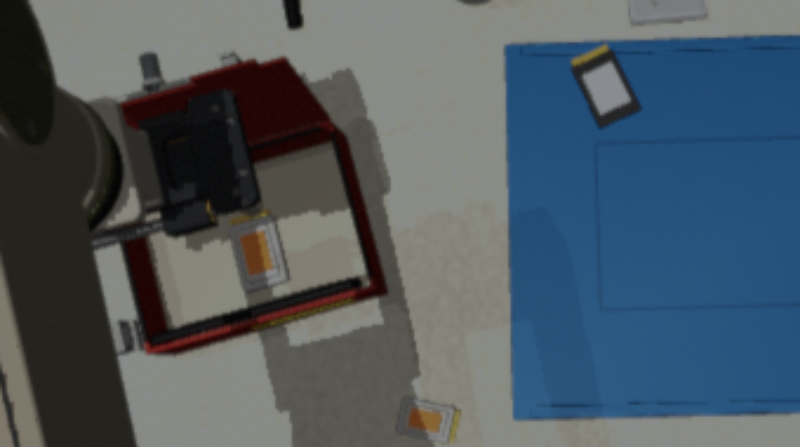

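The cell lies flat in the box at top-crop (260,250). Next I go behind the lid at its bare right part (box y ≈ -90) with the fingers shut and draw it over.

```bash
cat >> h.py <<'E'
A=np.radians(14.2);C=np.array([.5125,.1632]);X=np.array([np.cos(A),np.sin(A)]);Y=np.array([-X[1],X[0]])
def b2w(x,y,z): return np.r_[C+x*X/1000+y*Y/1000,z/1000]
E
python3 - <<'E'
from h import *
for p in((130,-90,290),(130,-90,188),(5,-90,172),(5,-90,290)): print(b2w(*p)); go(b2w(*p),104.2)
E
```

```text
[0.66060556 0.10783988 0.29      ]
pos [0.5037 0.1619 0.297 ] yaw_y 104.19 F [-0.45 -0.26 -0.51] open 0.0601 t 10.75
shift mm [-138.9  -90.9    6.6] twist -0.01
[0.66060556 0.10783988 0.188     ]
pos [0.5037 0.1619 0.297 ] yaw_y 104.19 F [-0.45 -0.26 -0.51] open 0.0601 t 10.75
shift mm [-139.1  -90.9  108.6] twist -0.01
[0.53942489 0.07717646 0.172     ]
pos [0.5037 0.1619 0.297 ] yaw_y 104.19 F [-0.45 -0.26 -0.51] open 0.0601 t 10.75
shift mm [-14.2 -90.9 125. ] twist -0.01
[0.53942489 0.07717646 0.29      ]
pos [0.5037 0.1619 0.297 ] yaw_y 104.19 F [-0.45 -0.26 -0.51] open 0.0601 t 10.75
shift mm [-13.9 -90.9   7. ] twist -0.01
```

Emit:
send_rows(motion=[[[-0.02,-0.013,0.001],0],[[-0.06,-0.039,0.003],0],[[-0.1,-0.065,0.005],0],[[-0.13,-0.085,0.006],0],[[-0.139,-0.091,0.007],0],[[-0.139,-0.091,0.02],0],[[-0.139,-0.091,0.05],0],[[-0.139,-0.091,0.085],0],[[-0.139,-0.091,0.105],0],[[-0.139,-0.091,0.109],0],[[-0.139,-0.091,0.109],0]], jaw=0.0)

```text
t: 12.12
tool_pos: [0.6616, 0.1083, 0.1909]
orientation: [-0.388, 3.116, -0.0]
force: [0.5, 0.2, -0.6]
opening: 0.0004
```

Run:
```python
from h import *
go(b2w(5,-90,172),104.2)
im=eyes.read_camera("scene")[:,:,::-1]; cv2.imwrite("pics/s6.png",im)
cv2.imwrite("pics/s6c.png",cv2.resize(im[50:380,270:630],(654,600)))
```

```text
pos [0.6616 0.1083 0.1909] yaw_y 104.21 F [ 0.48  0.24 -0.58] open 0.0004 t 12.125
shift mm [ 1.261e+02 -1.000e-01  1.870e+01] twist 0.01
```

View pics/s6c.png

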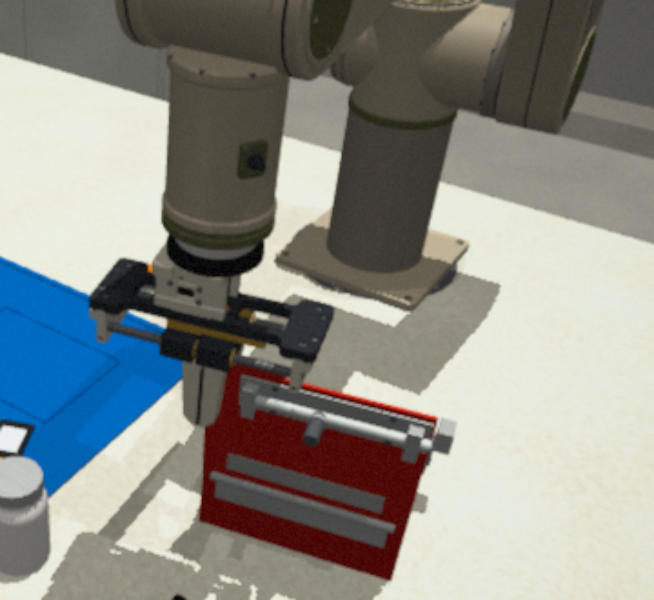

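The closed fingers stand behind the lid's bare right part, clear of the bolt. I draw the lid over.

Emit:
send_rows(motion=[[[0.008,0,0.001],0],[[0.018,0,0.003],0],[[0.028,0,0.004],0],[[0.038,0,0.005],0],[[0.048,0,0.007],0],[[0.058,0,0.008],0]])

```text
t: 12.92
tool_pos: [0.6051, 0.0936, 0.1825]
orientation: [-0.388, 3.116, -0.0]
force: [2.9, 0.3, 4.3]
opening: 0.0002
```

Emit:
send_rows(motion=[[[0.01,0,0.002],0],[[0.02,0,0.004],0],[[0.03,0,0.006],0],[[0.04,0,0.008],0],[[0.05,0,0.009],0],[[0.06,0,0.01],0],[[0.067,0,0.011],0],[[0.072,0,0.012],0]])

```text
t: 13.92
tool_pos: [0.5349, 0.076, 0.1699]
orientation: [0.388, -3.117, 0.0]
force: [0.3, 0.3, -0.1]
opening: 0.0004
```

Run:
```python
from h import *
go(b2w(-150,-90,300),104.2)
im=eyes.read_camera("scene")[:,:,::-1]; cv2.imwrite("pics/s7.png",im)
cv2.imwrite("pics/s7c.png",cv2.resize(im[50:380,270:630],(654,600)))
```

```text
pos [0.5349 0.076  0.1699] yaw_y 104.19 F [ 0.32  0.33 -0.14] open 0.0004 t 13.925
shift mm [ 150.4    0.  -130.1] twist -0.01
```

View pics/s7c.png

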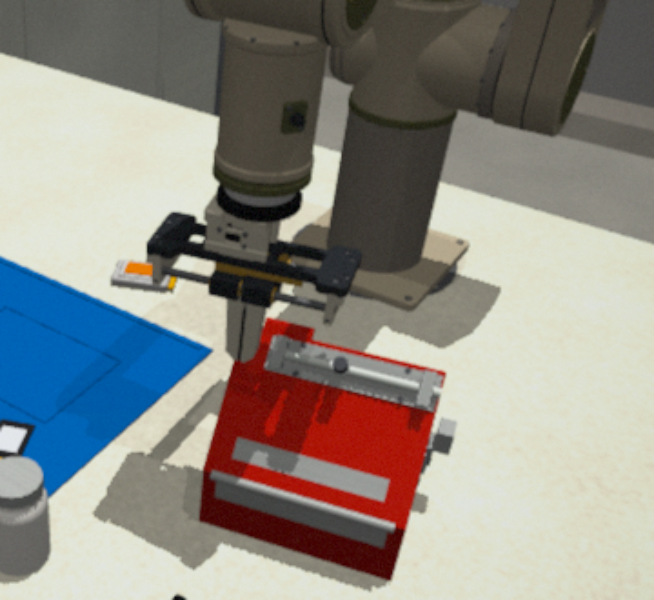

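The lid has passed over and is sinking by itself (no force on the tool). I retreat to the right to free both views.

Emit:
send_rows(motion=[[[0,0,-0.02],0],[[0.01,-0.03,-0.06],0],[[0.03,-0.07,-0.1],0],[[0.05,-0.11,-0.11],0],[[0.07,-0.15,-0.11],0],[[0.08,-0.18,-0.11],0],[[0.08,-0.2,-0.11],0],[[0.08,-0.2,-0.11],0],[[0.08,-0.2,-0.11],0],[[0.08,-0.2,-0.11],0],[[0.08,-0.2,-0.11],0],[[0.08,-0.2,-0.11],0]], jaw=0.04)

```text
t: 15.48
tool_pos: [0.507, -0.137, 0.28]
orientation: [-0.389, 3.117, 0.0]
force: [0.2, 0.3, 0.5]
opening: 0.0402
```

Emit:
send_rows(motion=[[[0,0,0],0],[[0,0,0],0],[[0,0,0],0],[[0,0,0],0],[[0,0,0],0],[[0,0,0],0],[[0,0,0],0],[[0,0,0],0]])

```text
t: 16.48
tool_pos: [0.5069, -0.1374, 0.2799]
orientation: [0.388, -3.118, 0.0]
force: [0.6, -0.3, -0.0]
opening: 0.0403
```

Run:
```python
from h import *
go(b2w(0,0,300),104.2)
im=eyes.read_camera("scene")[:,:,::-1]; cv2.imwrite("pics/s8.png",im)
cv2.imwrite("pics/s8c.png",cv2.resize(im[235:370,365:530],(726,594),interpolation=cv2.INTER_CUBIC))
im=eyes.read_camera("top")[:,:,::-1]; cv2.imwrite("pics/t8.png",im)
cv2.imwrite("pics/t8c.png",cv2.resize(im[180:310,120:280],(720,585),interpolation=cv2.INTER_CUBIC))
```

```text
pos [ 0.5069 -0.1374  0.2799] yaw_y 104.19 F [ 0.57 -0.25 -0.04] open 0.0403 t 16.475
shift mm [-79.1 290.1 -20.1] twist -0.01
```

View pics/s8c.png

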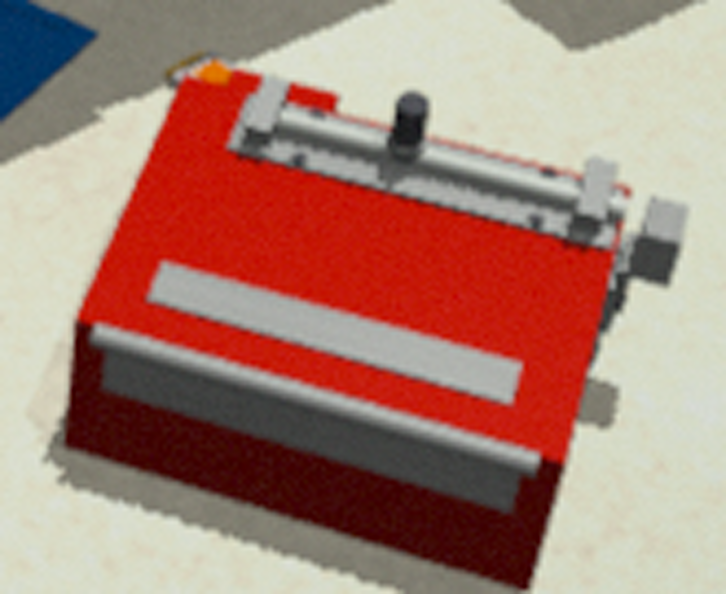

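View pics/t8c.png

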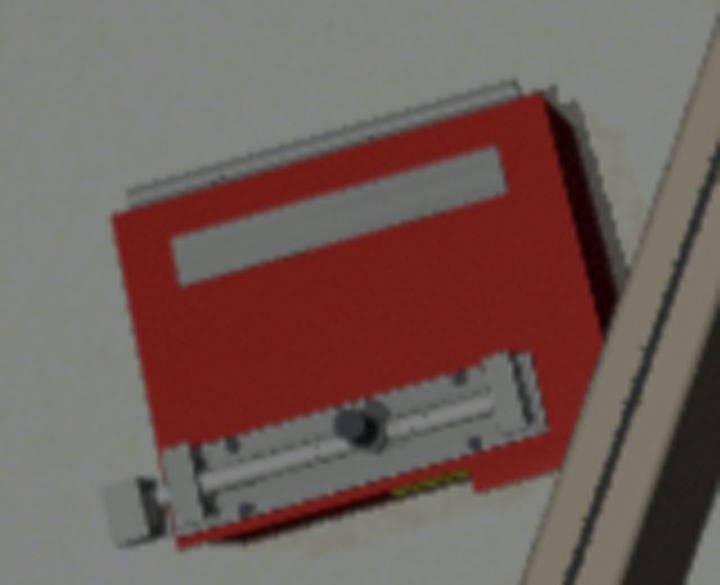

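The lid rests on its seal. The knob's top centre is at about (411,104) in the scene crop and (353,424) in the top crop. The keeper block is at scene (660,240) and top (127,512), and the rod tip at top (163,496).

Run:
```python
from h import *
np.set_printoptions(precision=4,suppress=True)
S=lambda x,y:np.array([x,y])/4.4+[365,235]-.4
T=lambda x,y:np.array([x,y])/4.5+[120,180]-.4
def b(p): d=p[:2]-C; return np.r_[d@X,d@Y,p[2]]*1000
for n,s,t in (("knobtop",(411,104),(353,424)),("keeper top ctr",(664,215),(126,512)),):
    p,e=tri(S(*s),T(*t));print(n,p,e,"box",b(p))
print("knob top at z=.1335 from top",onz("top",[T(353,424)],.1335), "scene",onz("scene",[S(411,104)],.1335))
# keeper top face corners in both: far(+y) edges
for n,s,t in (("kA",(648,198),(145,478)),("kB",(688,205),(103,487)),("kC",(680,238),(118,549)),("kD",(640,228),(160,538))):
    p,e=tri(S(*s),T(*t));print(n,p,e,"box",b(p))
# lid corners expected: left front corner
p=onz("top",[T(178,548)],.075+.155*.112+.002)[0];print("lid FL",p,b(p))
p=onz("top",[T(113,213)],.079)[0];print("lid BL",p,b(p))
p=onz("top",[T(545,92)],.079)[0];print("lid BR",p,b(p))
```

```text
knobtop [0.462  0.1558 0.1303] 0.0008342959683089114 box [-50.7725   5.2342 130.3116]
keeper top ctr [0.4289 0.2611 0.1014] 0.00016383786240155656 box [-56.9884 115.3971 101.3579]
knob top at z=.1335 from top [[0.462  0.1546 0.1335]] scene [[0.4656 0.1575 0.1335]]
kA [0.4412 0.2522 0.1142] 0.007513627560006161 box [-47.324  103.7291 114.1937]
kB [0.4381 0.2683 0.117 ] 0.005818570347158067 box [-46.3752 120.1257 116.9971]
kC [0.4145 0.269  0.0825] 0.004062028769655769 box [-69.0548 126.6207  82.5296]
kD [0.4184 0.252  0.0815] 0.002033116818151403 box [-69.447  109.1282  81.4545]
lid FL [0.4132 0.2406 0.0944] [-77.2738  99.3808  94.36  ]
lid BL [0.5624 0.2774 0.079 ] [76.354  98.4415 79.    ]
lid BR [0.6112 0.0838 0.079 ] [  76.2222 -101.1932   79.    ]
```

The knob top sits at box (-50.8, +5.2), against -51 expected, so the box frame is good. The bolt starts at about 5 mm. I look closer at the keeper for a first guess of the hole height.

Run:
```python
from h import *
s=cv2.imread("pics/s8.png");t=cv2.imread("pics/t8.png")
a=cv2.resize(s[268:312,495:530],(400,503),interpolation=cv2.INTER_NEAREST)
b=cv2.resize(cv2.convertScaleAbs(t[278:308,135:165],alpha=1.6),(400,400),interpolation=cv2.INTER_NEAREST)
o=np.zeros((503,800,3),np.uint8);o[:,:400]=a;o[:400,400:]=b
cv2.imwrite("pics/kp.png",o)
```

```text
(no output)
```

View pics/kp.png

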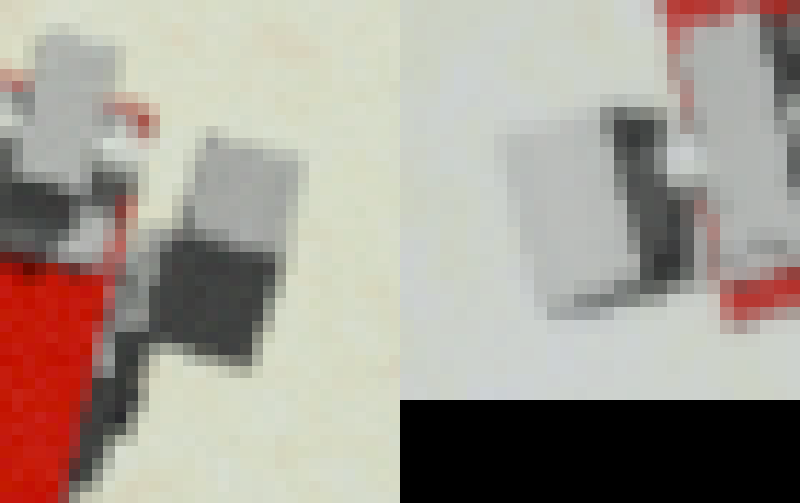

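Run:
```python
from h import *
np.set_printoptions(precision=1,suppress=True)
S=lambda x,y:np.array([x,y])/11.43+[495,268]-.5
T=lambda x,y:np.array([x-400,y])/13.33+[135,278]-.5
def b(p): d=p[:2]-C; return np.r_[d@X,d@Y,p[2]]*1000
prs=[((305,155),(548,315)),((208,132),(645,290)),((280,260),(503,133)),((185,237),(607,122))]
for s,t in prs:
    p,e=tri(S(*s),T(*t));print(b(p),e*1000)
sm=np.mean([q[0] for q in prs],0);tm=np.mean([q[1] for q in prs],0)
p,e=tri(S(*sm),T(*tm));print("ctr",b(p),e*1000)
# strap top as reference: left strap top in both (known height)
# bottom front edge of scene dark face
for s in((258,367),(150,342)): 
    o,d=ray("scene",[S(*s)]); 
    # intersect with box plane x=-43.5
    n=np.r_[X,0];k=((C-0.0435*X)@X-o@n)/(d[0]@n);print("bottom",b(o+k*d[0]))
for s in((280,260),(185,237)):
    o,d=ray("scene",[S(*s)]);n=np.r_[X,0];k=((C-0.0435*X)@X-o@n)/(d[0]@n);print("topedge",b(o+k*d[0]))
go(b2w(-53.5,5.2,150),104.2)
```

```text
[-70.3 123.8  99.4] 1.2628849359653898
[-70.5 108.9  99. ] 0.3649192149140492
[-42.8 123.7  99.3] 0.3582979056321669
[-45.1 109.3  97.1] 0.1123687087730363
ctr [-57.2 116.5  98.6] 0.5127204531867877
bottom [-43.5 125.5  75.9]
bottom [-43.5 108.6  75. ]
topedge [-43.5 123.9  98.9]
topedge [-43.5 109.3  98.5]
pos [ 0.5 -0.1  0.3] yaw_y 104.19 F [-0.6 -0.8  0.2] open 0.0398 t 16.575
shift mm [-25.6 295.3 129.9] twist -0.01
```

The keeper block's top is at about z 99–102 and its bottom at about 76–79, so the hole is probably low, at about 90–92 mm. I go above the knob.

Emit:
send_rows(motion=[[[-0.002,0.02,0],0],[[-0.005,0.06,0],0],[[-0.01,0.11,0],0],[[-0.014,0.16,0],0],[[-0.018,0.21,0],0],[[-0.023,0.26,0.02],0],[[-0.0255,0.29,0.05],0],[[-0.0255,0.295,0.09],0],[[-0.0255,0.295,0.12],0],[[-0.0255,0.295,0.13],0],[[-0.0255,0.295,0.13],0]], jaw=0.04)

```text
t: 17.95
tool_pos: [0.4589, 0.1551, 0.15]
orientation: [0.388, -3.117, -0.0]
force: [-0.3, -0.3, 0.7]
opening: 0.0404
```

Run:
```python
from h import *
go(b2w(-53.5,5.2,112),104.2)
im=eyes.read_camera("scene")[:,:,::-1]; cv2.imwrite("pics/s9.png",im)
cv2.imwrite("pics/s9c.png",cv2.resize(im[180:330,385:545],(640,600),interpolation=cv2.INTER_CUBIC))
```

```text
pos [0.4589 0.1551 0.15  ] yaw_y 104.2 F [-0.29 -0.31  0.69] open 0.0404 t 17.95
shift mm [-0.4 -0.1 38. ] twist -0.0
```

View pics/s9c.png

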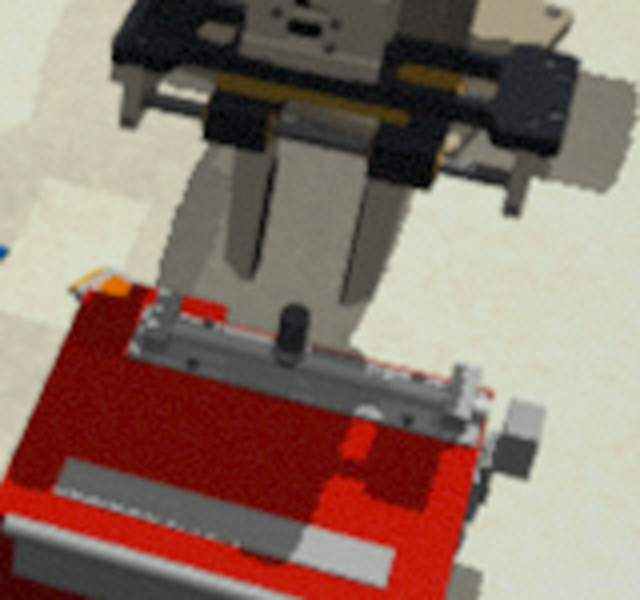

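The fingers are either side of the knob along the rod. I lower to just above the rod and close on the knob.

Emit:
send_rows(motion=[[[0,0,0.008],0],[[0,0,0.02],0],[[0,0,0.032],0],[[0,0,0.038],0],[[0,0,0.038],0]])

```text
t: 18.62
tool_pos: [0.4588, 0.1547, 0.1111]
orientation: [0.388, -3.116, 0.0]
force: [-0.3, 0.1, -0.8]
opening: 0.0399
```

Emit:
send_rows(motion=[[[0,0,0],0],[[0,0,0],0],[[0,0,0],0],[[0,0,0],0],[[0,0,0],0],[[0,0,0],0]], jaw=0.01, squeeze=10)

```text
t: 19.38
tool_pos: [0.4595, 0.1551, 0.1122]
orientation: [-0.388, 3.117, 0.001]
force: [-0.3, 3.0, 1.4]
opening: 0.0136
```

The knob is gripped (13.6 mm). I ease the jaws and lower until the tips sit on the rod, so that the tool height gives the rod height.

Emit:
send_rows(motion=[[[0,0,0],0],[[0,0,0.001],0],[[0,0,0.002],0],[[0,0,0.003],0],[[0,0,0.0035],0],[[0,0,0.0035],0]], jaw=0.018)

```text
t: 20.12
tool_pos: [0.4593, 0.1548, 0.1084]
orientation: [0.388, -3.117, 0.0]
force: [0.1, 0.1, 0.0]
opening: 0.0184
```

Emit:
send_rows(motion=[[[0,0,0.0005],0],[[0,0,0.001],0],[[0,0,0.001],0]])

```text
t: 20.5
tool_pos: [0.4593, 0.1549, 0.1076]
orientation: [-0.388, 3.117, -0.0]
force: [-1.9, -1.0, 3.5]
opening: 0.018
```

The tips touch the rod at z = 0.1076, exactly the expected height at rest. I close lightly on the knob and press to a rod height of about 94 mm.

Emit:
send_rows(motion=[[[0,0,0],0],[[0,0,0],0],[[0,0,0],0],[[0,0,0.002],0],[[0,0,0.004],0],[[0,0,0.006],0],[[0,0,0.0075],0],[[0,0,0.0085],0],[[0,0,0.0085],0]], jaw=0.01, squeeze=12)

```text
t: 21.62
tool_pos: [0.4583, 0.1546, 0.0996]
orientation: [0.388, -3.115, 0.001]
force: [-12.0, -1.3, 16.7]
opening: 0.0137
```

Run:
```python
from h import *
go(b2w(-54.5,5.2,98.5),104.2)
p,M,s=pose();d=p[:2]-C;print("box xy",d@X*1000,d@Y*1000,"Fbox",s["force"][:2]@X,s["force"][:2]@Y,s["force"][2])
```

```text
pos [0.4583 0.1546 0.0996] yaw_y 104.2 F [-12.    -1.34  16.69] open 0.0137 t 21.625
shift mm [-0.2  0.2  1.1] twist -0.0
box xy -54.6795243759884 4.988077967474492 Fbox -11.961303817880605 1.6418390397431357 16.689562344751987
```

The lid's arc drags the tool along -x (12 N), so I shift 1.5 mm that way and go down 0.7 mm more. Then I slide towards the keeper.

Emit:
send_rows(motion=[[[0.0008,0,0.0003],0],[[0.0015,0,0.0007],0],[[0.0015,0,0.0007],0]])

```text
t: 22.0
tool_pos: [0.4582, 0.1546, 0.0997]
orientation: [-0.388, 3.117, 0.0]
force: [-6.1, -0.7, 15.0]
opening: 0.0139
```

Emit:
send_rows(motion=[[[0,0.001,0],0],[[0,0.002,0],0],[[0,0.003,0],0],[[0,0.004,0],0],[[0,0.005,0],0],[[0,0.006,0],0],[[0,0.006,0],0]])

```text
t: 22.88
tool_pos: [0.4569, 0.16, 0.0997]
orientation: [-0.388, 3.117, -0.001]
force: [-6.2, -3.5, 15.1]
opening: 0.0143
```

```bash
cat >> h.py <<'E'
def st():
    p,M,s=pose();d=p[:2]-C;print("box xyz",(d@X*1000).round(2),(d@Y*1000).round(2),(p[2]*1000).round(2),"Fbox",(s["force"][:2]@X).round(2),(s["force"][:2]@Y).round(2),s["force"][2].round(2),"open",s["opening"].round(4),"t",s["t"])
E
python3 -c "from h import *;st()"
```

```text
Traceback (most recent call last):
  File "h.py", line 33, in st
    p,M,s=pose();d=p[:2]-C;print("box xyz",(d@X*1000).round(2),(d@Y*1000).round(2),(p[2]*1000).round(2),"Fbox",(s["force"][:2]@X).round(2),(s["force"][:2]@Y).round(2),s["force"][2].round(2),"open",s["opening"].round(4),"t",s["t"])
                                                                                                                                                                                                     ^^^^^^^^^^^^^^^^^^
AttributeError: 'float' object has no attribute 'round'
```

```bash
sed -i 's/s\["opening"\].round(4)/round(s["opening"],4)/' h.py; python3 -c "from h import *;st()"
```

```text
box xyz -54.72 10.5 99.67 Fbox -6.83 -1.89 15.13 open 0.0143 t 22.875
```

Emit:
send_rows(motion=[[[0,0.0005,0.0005],0],[[0,0.001,0.001],0],[[0,0.0015,0.001],0],[[0,0.002,0.001],0]])

```text
t: 23.38
tool_pos: [0.4562, 0.1617, 0.0988]
orientation: [-0.388, 3.117, -0.002]
force: [-7.5, -5.3, 18.1]
opening: 0.0134
```

```bash
python3 -c "from h import *;st()"
```

```text
box xyz -54.94 12.38 98.76 Fbox -8.59 -3.25 18.11 open 0.0134 t 23.375
```

Emit:
send_rows(motion=[[[0,0.0005,0],0],[[0,0.001,0],0],[[0,0.001,0],0]])

```text
t: 23.75
tool_pos: [0.456, 0.1628, 0.0988]
orientation: [-0.388, 3.117, -0.001]
force: [-7.9, -3.8, 18.0]
opening: 0.0135
```

```bash
python3 -c "from h import *;st()"
```

```text
box xyz -54.91 13.46 98.8 Fbox -8.59 -1.79 17.96 open 0.0135 t 23.75
```

Emit:
send_rows(motion=[[[0,0.0005,0],0],[[0,0.001,0],0],[[0,0.001,0],0]])

```text
t: 24.12
tool_pos: [0.4557, 0.1638, 0.0988]
orientation: [-0.388, 3.117, -0.001]
force: [-8.5, -5.0, 17.8]
opening: 0.0135
```

```bash
python3 -c "from h import *;st()"
```

```text
box xyz -54.92 14.47 98.78 Fbox -9.42 -2.74 17.77 open 0.0135 t 24.125
```

Emit:
send_rows(motion=[[[0,0.0005,0],0],[[0,0.001,0],0],[[0,0.001,0],0]])

```text
t: 24.5
tool_pos: [0.4555, 0.1645, 0.0988]
orientation: [-0.388, 3.117, -0.002]
force: [-6.8, -5.0, 18.0]
opening: 0.0136
```

```bash
python3 -c "from h import *;st()"
```

```text
box xyz -54.96 15.23 98.77 Fbox -7.8 -3.16 17.96 open 0.0136 t 24.5
```

Emit:
send_rows(motion=[[[0,0.0005,0],0],[[0,0.001,0],0],[[0,0.001,0],0]])

```text
t: 24.88
tool_pos: [0.4555, 0.1647, 0.0988]
orientation: [-0.388, 3.117, -0.004]
force: [-6.5, -9.4, 17.4]
opening: 0.0135
```

```bash
python3 -c "from h import *;st()"
```

```text
box xyz -54.9 15.45 98.77 Fbox -8.56 -7.48 17.41 open 0.0135 t 24.875
```

I feel contact with the keeper face at y ≈ 15.4 (7.5 N including drag) with the rod at 93.8. I back off 1.5 mm, lower 1 mm and try again.

Emit:
send_rows(motion=[[[0,-0.001,0],0],[[0,-0.002,0],0],[[0.0005,-0.002,0.0005],0],[[0.001,-0.002,0.001],0],[[0.001,-0.002,0.001],0],[[0.001,-0.001,0.001],0],[[0.001,-0.0005,0.001],0],[[0.001,-0.0005,0.001],0]])

```text
t: 25.88
tool_pos: [0.4553, 0.1646, 0.0983]
orientation: [-0.388, 3.115, -0.003]
force: [-3.6, -6.9, 18.5]
opening: 0.0135
```

```bash
python3 -c "from h import *;st()"
```

```text
box xyz -55.08 15.39 98.26 Fbox -5.23 -5.83 18.46 open 0.0135 t 25.875
```

Emit:
send_rows(motion=[[[0,-0.001,0],0],[[0,-0.0015,0.0005],0],[[0.0002,-0.0015,0.001],0],[[0.0005,-0.0015,0.0013],0],[[0.0005,-0.0015,0.0013],0],[[0.0005,-0.0005,0.0013],0],[[0.0005,0,0.0013],0],[[0.0005,0,0.0013],0]])

```text
t: 26.88
tool_pos: [0.4551, 0.1647, 0.0973]
orientation: [-0.387, 3.115, -0.002]
force: [-4.8, -5.1, 18.9]
opening: 0.0139
```

```bash
python3 -c "from h import *;st()"
```

```text
box xyz -55.25 15.57 97.31 Fbox -5.95 -3.75 18.89 open 0.0139 t 26.875
```

Emit:
send_rows(motion=[[[0,0.0004,0],0],[[0,0.0008,0],0],[[0,0.0008,0],0]])

```text
t: 27.25
tool_pos: [0.455, 0.1651, 0.0973]
orientation: [-0.387, 3.115, -0.003]
force: [-4.2, -8.1, 19.4]
opening: 0.0135
```

```bash
python3 -c "from h import *;st()"
```

```text
box xyz -55.24 15.95 97.3 Fbox -6.07 -6.84 19.45 open 0.0135 t 27.25
```

There is contact again, a touch further in (15.95), so it is nearer. I go another 1 mm lower.

Emit:
send_rows(motion=[[[0,-0.001,0],0],[[0,-0.0018,0.0005],0],[[0.0002,-0.0018,0.001],0],[[0.0004,-0.0018,0.0012],0],[[0.0004,-0.0018,0.0012],0],[[0.0004,-0.0008,0.0012],0],[[0.0004,0,0.0012],0],[[0.0004,0.0003,0.0012],0],[[0.0004,0.0003,0.0012],0]])

```text
t: 28.38
tool_pos: [0.4546, 0.1661, 0.0963]
orientation: [-0.388, 3.114, -0.001]
force: [-5.7, -3.8, 20.3]
opening: 0.0137
```

```bash
python3 -c "from h import *;st()"
```

```text
box xyz -55.43 17.03 96.34 Fbox -6.51 -2.32 20.3 open 0.0137 t 28.375
```

It passed: y = 17.0 with drag only (2.3 N). I ease 0.5 mm lower for clearance and slide on.

Emit:
send_rows(motion=[[[0,0.0005,0.0003],0],[[0,0.001,0.0006],0],[[0.0002,0.002,0.0006],0],[[0.0002,0.003,0.0006],0],[[0.0002,0.003,0.0006],0]])

```text
t: 29.0
tool_pos: [0.4537, 0.1691, 0.0958]
orientation: [-0.388, 3.114, -0.001]
force: [-5.0, -3.7, 20.5]
opening: 0.0138
```

```bash
python3 -c "from h import *;st()"
```

```text
box xyz -55.55 20.1 95.79 Fbox -5.75 -2.36 20.54 open 0.0138 t 29.0
```

Emit:
send_rows(motion=[[[0,0.001,0],0],[[0,0.002,0],0],[[0,0.003,0],0],[[0,0.004,0],0],[[0,0.005,0],0],[[0,0.006,0],0],[[0,0.007,0],0],[[0,0.007,0],0]])

```text
t: 30.0
tool_pos: [0.452, 0.1759, 0.0958]
orientation: [-0.388, 3.114, -0.001]
force: [-5.4, -3.7, 20.4]
opening: 0.0136
```

Emit:
send_rows(motion=[[[0,0.001,0],0],[[0,0.002,0],0],[[0,0.003,0],0],[[0,0.0035,0],0],[[0,0.0035,0],0]])

```text
t: 30.62
tool_pos: [0.4511, 0.1793, 0.0958]
orientation: [-0.388, 3.114, -0.001]
force: [-5.8, -2.6, 20.9]
opening: 0.0139
```

```bash
python3 -c "from h import *;st()"
```

```text
box xyz -55.57 30.63 95.81 Fbox -6.3 -1.13 20.93 open 0.0139 t 30.625
```

Free so far, with about 3 mm to the end stop. I advance in small steps until it is felt.

Emit:
send_rows(motion=[[[0,0.0007,0],0],[[0,0.0014,0],0],[[0,0.002,0],0],[[0,0.002,0],0]])

```text
t: 31.12
tool_pos: [0.4506, 0.1812, 0.0958]
orientation: [-0.388, 3.114, -0.0]
force: [-5.7, -3.6, 21.1]
opening: 0.0138
```

```bash
python3 -c "from h import *;st()"
```

```text
box xyz -55.58 32.66 95.81 Fbox -6.37 -2.11 21.14 open 0.0138 t 31.125
```

Emit:
send_rows(motion=[[[0,0.0005,0],0],[[0,0.001,0],0],[[0,0.001,0],0]])

```text
t: 31.5
tool_pos: [0.4505, 0.1817, 0.0958]
orientation: [-0.387, 3.114, -0.002]
force: [-4.7, -5.8, 21.4]
opening: 0.0137
```

```bash
python3 -c "from h import *;st()"
```

```text
box xyz -55.62 33.14 95.79 Fbox -5.96 -4.47 21.37 open 0.0137 t 31.5
```

Emit:
send_rows(motion=[[[0,0.0004,0],0],[[0,0.0008,0],0],[[0,0.0008,0],0]])

```text
t: 31.88
tool_pos: [0.4505, 0.1817, 0.0958]
orientation: [-0.387, 3.114, -0.004]
force: [-4.5, -10.4, 21.6]
opening: 0.0139
```

```bash
python3 -c "from h import *;st()"
```

```text
box xyz -55.58 33.18 95.77 Fbox -6.96 -9.0 21.59 open 0.0139 t 31.875
```

The end stop is felt at y = 33.2, which is 17.8 mm past the face contact. I relieve the side push and the pressure, open, and rise.

Emit:
send_rows(motion=[[[0,-0.0006,0],0],[[0,-0.001,0],0],[[0,-0.001,-0.001],0],[[0,-0.001,-0.002],0],[[0,-0.001,-0.002],0]])

```text
t: 32.5
tool_pos: [0.4506, 0.1817, 0.0969]
orientation: [-0.387, 3.114, -0.001]
force: [0.3, -3.1, 11.4]
opening: 0.0138
```

```bash
python3 -c "from h import *;st()"
```

```text
box xyz -55.46 33.12 96.87 Fbox -0.5 -3.11 11.36 open 0.0138 t 32.5
```

Emit:
send_rows(motion=[[[0,0,0],0],[[0,0,0],0],[[0,0,0],0],[[0,0,-0.002],0],[[0,0,-0.006],0],[[0,0,-0.012],0]], jaw=0.045)

```text
t: 33.25
tool_pos: [0.4481, 0.1816, 0.1067]
orientation: [0.388, -3.116, 0.001]
force: [-0.2, -0.2, 0.3]
opening: 0.045
```

Emit:
send_rows(motion=[[[0,0,-0.01],0],[[0,0,-0.03],0],[[0,0,-0.06],0],[[0,0,-0.1],0],[[0,0,-0.14],0],[[0,0,-0.16],0],[[0,0,-0.16],0]])

```text
t: 34.12
tool_pos: [0.4495, 0.1822, 0.2685]
orientation: [-0.388, 3.115, 0.001]
force: [0.2, -0.3, -0.1]
opening: 0.0449
```

Emit:
send_rows(motion=[[[0,-0.02,0],0],[[0,-0.06,0],0],[[0,-0.11,0],0],[[0,-0.16,0],0],[[0,-0.21,0],0],[[0,-0.26,0],0],[[0,-0.3,0],0],[[0,-0.32,0],0],[[0,-0.32,0],0],[[0,-0.32,0],0]])

```text
t: 35.38
tool_pos: [0.5269, -0.127, 0.2665]
orientation: [0.389, -3.117, -0.002]
force: [0.3, 0.3, 0.2]
opening: 0.0451
```

Run:
```python
from h import *
st()
im=eyes.read_camera("scene")[:,:,::-1]; cv2.imwrite("pics/s10.png",im)
cv2.imwrite("pics/s10c.png",cv2.resize(im[235:370,365:530],(726,594),interpolation=cv2.INTER_CUBIC))
im=eyes.read_camera("top")[:,:,::-1]; cv2.imwrite("pics/t10.png",im)
cv2.imwrite("pics/t10c.png",cv2.resize(im[180:310,120:280],(720,585),interpolation=cv2.INTER_CUBIC))
```

```text
box xyz -57.24 -284.91 266.5 Fbox 0.37 0.26 0.16 open 0.0451 t 35.375
```

View pics/s10c.png

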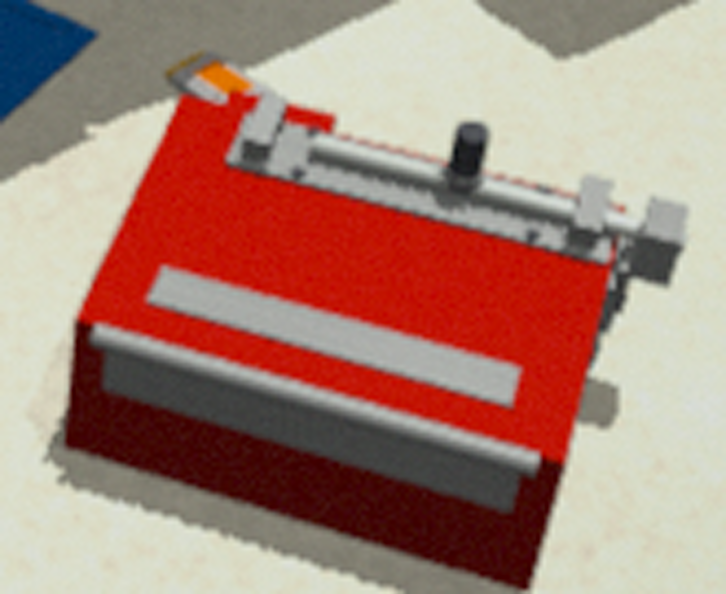

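View pics/t10.png

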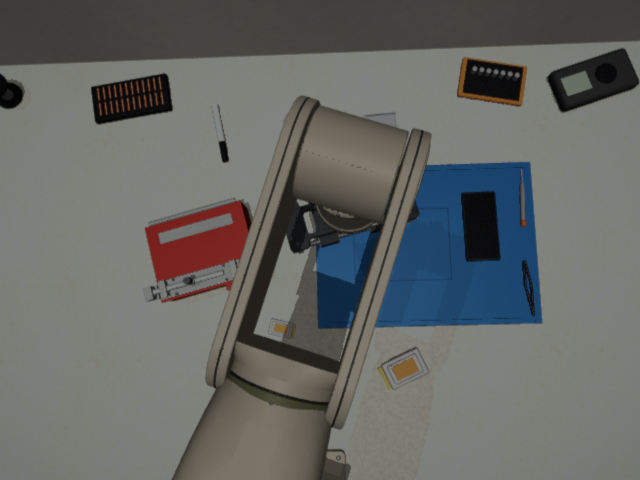

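View pics/t10c.png

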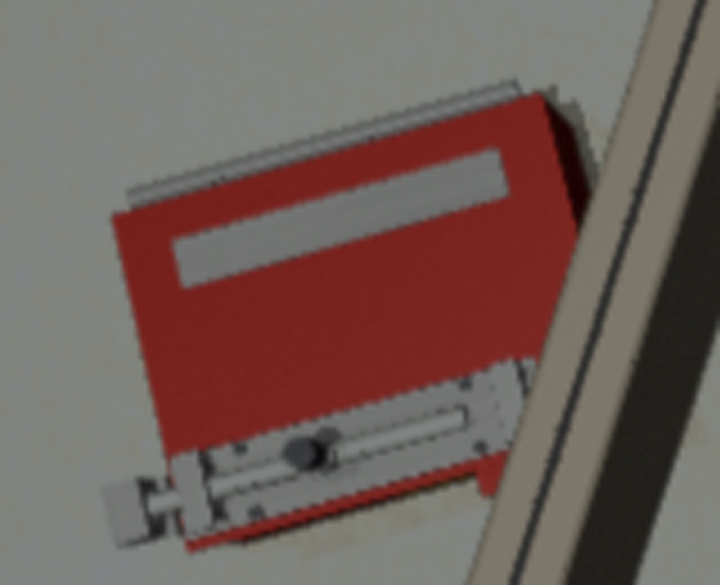

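The rod now runs into the keeper block, with the knob top at scene-crop (470,133) and top-crop (303,450), and the lid is held down. A quick numeric check, then I hand in.

Run:
```python
from h import *
S=lambda x,y:np.array([x,y])/4.4+[365,235]-.4
T=lambda x,y:np.array([x,y])/4.5+[120,180]-.4
def b(p): d=p[:2]-C; return np.r_[d@X,d@Y,p[2]]*1000
p,e=tri(S(470,133),T(303,450));print(b(p).round(1),e)
a=cv2.imread("pics/top0.png");c=cv2.imread("pics/t10.png")
d=cv2.absdiff(a,c).max(2)
for n,(x0,x1,y0,y1) in dict(phone=(455,505,185,265),driver=(512,535,165,232),tweez=(515,540,255,320),marker=(205,235,98,165),big=(375,432,345,392)).items(): print(n,int((d[y0:y1,x0:x1]>40).sum()))
s0=cv2.imread("pics/scene0.png");s1=cv2.imread("pics/s10.png");dd=cv2.absdiff(s0,s1).max(2)
for n,(x0,x1,y0,y1) in dict(good=(258,292,278,302),tray=(185,250,285,335),disp=(255,300,300,365),marker=(330,376,375,442)).items(): print(n,int((dd[y0:y1,x0:x1]>60).sum()))
from plant import ticket
print(ticket.close_job())
```

```text
[-54.4  31.  120. ] 0.001316936009482975
phone 0
driver 0
tweez 0
marker 0
big 0
good 520
tray 0
disp 69
marker 0
the job is handed in; nothing more can be done
None
```

Run:
```python
import cv2,numpy as np
a=cv2.imread("pics/scene0.png")[190:370,200:400];b=cv2.imread("pics/s10.png")[190:370,200:400]
cv2.imwrite("pics/cmp.png",cv2.resize(np.hstack([a,b]),(800,360)))
```

```text
(no output)
```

View pics/cmp.png

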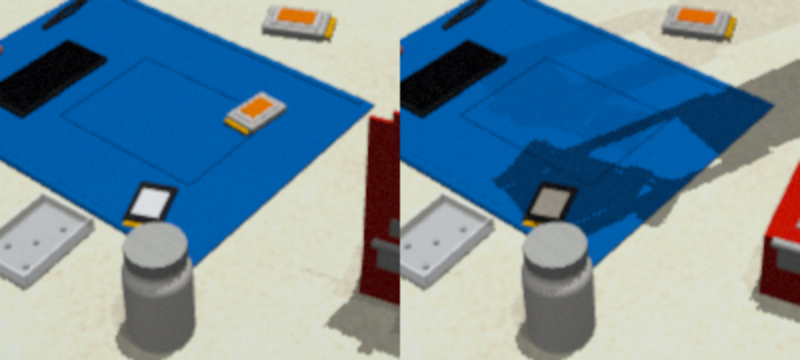

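The swollen battery from the mat (42 x 68 mm) is in the red box, the lid is closed, and the bolt is fully shot in its keeper. I set the battery on the box floor, and the floor contact read 6.6 N before I let go.

I drew the lid over by its bare right part and let it sink onto its seal. I then pressed it down with the fingertips on the rod, at up to about 22 N. The bolt touched the keeper face lightly three times (4–8 N), and each time I backed off and lowered it. It went in with the rod at about 91 mm and slid to the end stop at 9 N including drag. The job was handed in after about 35 s of robot time.

**Last checks:**
- **Bolt:** by feel, the end stop came 17.8 mm past the keeper-face contact (18 mm expected). The cameras put the knob at box y 31.0 mm against 32 expected, which is within calibration.
- **Lid and gripper:** the lid stays held down, and the gripper is open and clear of everything.
- **Bystanders:** the comparison with the first picture flagged the healthy battery (520 pixels) and the dispenser (69). Viewed side by side after hand-in, both stand where they were. The battery's change is the arm's shadow, and I saw no movement of the dispenser. The phone, driver, tweezers, marker, tray and large battery showed no change. I did not check the small battery numerically.

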